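# Slide the rover's battery pack over the sill into its charging dock

## Robot

A 7-joint arm with a two-finger parallel gripper is mounted at the origin on the work surface. World frame = base frame: x ahead of the robot, y to its left, z up, the work surface at z = 0. Lengths are in m, angles in rad, forces in N, time in s.
With the tool pointing down it reaches from about 0.375 to 0.925 m from the base axis. Payload 3.1 kg.
Tool frame: the origin (TCP) lies between the finger pads; the fingertips stand 11 mm ahead of it and the grasp point (between the pads) lies 8 mm behind it; x points along the fingers, y is the direction in which the jaws open and shut, and the axes are right-handed (so a half turn about x gives the same grasp; the last joint's range is limited). The gripper opens to 85 mm and grips with 20 to 120 N. Pads are 22 mm wide; open, the fingers measure 114 mm over their backs; the gripper's body (76 mm by 85 mm) begins 54 mm behind the grasp point. The pads swing forward as they close: fully open they stand 13 mm farther back than shut.
Start: joints at [-1.293, 0.383, 0.044, 1.598, -0.018, 1.161, -0.05], TCP at [0.239, 0.605, 0.242] pointing down, gripper open.
Joint ranges: [-2.61, 2.61], [-0.41, 2.15], [-1.48, 1.57], [0, 2.5], [-1.57, 4.71], [0.05, 1.97], [-2.85, 2.85]. Speed limits (rad/s): [2.79, 2.79, 3.14, 3.14, 3.14, 3.14, 3.14].

## Interface

Orientations are given as a 3x3 rotation matrix whose columns are the frame's x, y, z axes.
In Python, from station import read_state, grab_frame, close_job gives the robot as it stands.
- The arm moves only by the tool apply_moves, never from a script. Its argument "moves" is a list of rows, each a list of 7 numbers: the shift along the tool's x, y, z normalised to -1 to 1, where 1 is 0.02 m, then the turn, a rotation vector about the tool's x, y, z normalised to -1 to 1, where 1 is 6 degrees, then the closure, from 0 (fully open) to 1 (shut). A call has exactly 8 rows; each row shifts and turns the commanded pose from where the row before left it, along the tool's axes as they then stand; what a row does not reach is not made up. A row lasts 1/8 s, in which the tool goes at most 62.5 mm and 10.7 degrees, less where a joint would pass 70% of its speed; a pose out of reach is approached as far as the arm can. A call with a number of a shift or a turn outside -1 to 1 is refused whole. A call with a gripper value outside its range is refused whole. The fingers move at their own pace and stop on an object; "squeeze" is the grip in N (left out, the last holds). Time passes only in rows, so rows that do not move let the fingers close, or fill a call up. It gives the time, the measured TCP pose, the force and the opening at its end, in the units of the state.
- read_state(): the state, without advancing time (a new reading comes with each control period).
- grab_frame(name): name is "scene" or "side" or "wrist"; returns a dict with "image" (384x512x3 uint8, red, green, blue), "depth" (384x512 float32, m along the optical axis (not along the pixel's ray), 0 where there is no reading), "fovy" (degrees; the focal length in pixels is half the picture's height over the tangent of half this angle, whatever the lens; pixels are square), "cx", "cy" (the principal point, pixels), "D" ([k1, k2, p1, p2, k3] as OpenCV has them; the pictures are not rectified), "extrinsics" (4x4, takes a point from world to camera coordinates); the wrist camera has in their place "hand_eye" (4x4, takes a point from camera to tool coordinates, whose origin is the TCP and whose axes are the tool frame's). Camera axes: x right, y up, looking along -z (the intrinsics and any distortion apply to the point x, -y, -z); pixel columns grow to the right and rows downward; lengths in m; the calibration is good to about 2 mm. A picture is of the moment at which its call begins: read the wrist's pose just before it.
- close_job(): hands the job in, once; it reports no verdict.
The state is a dict: "clock": time; "joints": joint angles; "joint_vel": joint speeds; "joint_efforts": joint torques, N m; "ee_pos": TCP position; "tool_rot": TCP orientation; "force": force on the tool from outside, world axes, zero at the start; "moment": the same for the moment, N m; "opening": opening from 0.0 (shut) to 1.0 (fully open).
Only numpy, scipy, OpenCV 4.12 (cv2) and the standard library are available. Lean on these libraries where they do the work, as an engineer would, in place of code of your own. Each camera call takes 0.05 s, during which the arm holds its last target. There are 200 camera calls.

## Task

Put the battery pack into the charging dock: raise its leading end by the bail handle until it rests up on the yellow sill, with the tail still on the bench, then slide or push the pack on over the sill until the tail drops in behind it and the pack lies flat and square in the bay. The pack is too heavy to be carried by one end, so never hang it clear of both bench and dock, and do not disturb the rover, the parts tray, the screwdriver or the bottle.

Things in the scene. Friction and masses are not known exactly. Their poses are not given: they have to be found in the camera images.
- pack: Loose charcoal battery pack, a box 160 (x) x 100 (y) x 64 (z) mm, 0.5 to 0.95 kg, evenly weighted, square lower edges. Origin: centre of its underside; +x points to its leading end (orange band, bail handle). It starts flat on the bench, leading end towards the dock's sill, nose 25 to 85 mm short of it, up to 25 mm off the dock's centre line and 0.2 rad askew.
- pack_handle (a point): Middle of the round aluminium bar, 12 mm thick, of the pack's swinging bail handle; the bar lies across the pack (its y), 64 mm clear between its legs. It pivots freely (0.5 rad fore and aft) at pack x = +60 mm, 72 mm above the underside; a light spring stands it upright: bar at 100 mm, 36 mm over the pack's top. Gripped from above, fingers closing along the pack's x, the pack tilts under it.
- pack_nose (a point): Middle of the lower edge of the pack's leading end (pack x = +80 mm, z = 0).
- pack_tail (a point): Middle of the lower edge of the pack's rear end (pack x = -80 mm, z = 0). The rear face is a plain upright face 100 mm wide and 64 mm high.
- dock: Charging dock fixed to the bench, grey with a yellow sill. Origin on the bench under the middle of the sill's front face; +x is the way in, y across. Sill: x 0 to 18 mm, top 16 mm above the bench. Bay floor: x 18 to 192 mm, top 8 mm above the bench. End stop: x 192 to 206 mm, 45 mm high. The pack (160 mm) has 14 mm of play lengthwise.
- dock_home (a point): Point on the bay floor, on the dock's centre line at dock x = 105 mm, z = 8 mm, where the pack's origin belongs (within about 7 mm lengthwise and across), the pack's x along the dock's x. The dock's side rails: 114 mm apart inside, 8 mm thick, 32 mm high, dock x 0 to 192 mm; lead-in cheeks of the same height flare out before the sill to x = -37 mm, about 150 mm apart there.
- rover: Bystander: tracked rover, about 200 x 170 x 105 mm, to the left of the dock; origin under its centre.
- tray: Bystander: white open parts tray, 160 x 110 x 35 mm, to the right; origin under its centre.
- driver: Bystander: red-handled screwdriver, 190 mm long, lying beyond the dock (farther from the robot); origin under it, x along it.
- flux: Bystander: amber bottle with a white cap, 48 mm across, 100 mm tall, standing beyond the dock; origin under its centre.
There are look-alikes about, which are no part of the job. Of the things like the pack, leave any that is blue or turquoise; of the rest the larger one is meant.

How it is judged:
By the outcome, as a careful person would: the job done as asked, in the order asked, and still so for the second after the job is handed in, with the robot touching nothing.
It also fails if it takes over 51 s, if anything falls off the work surface, if the arm or the gripper's body presses on something with over 40 N, if the wrist force passes 120 N, or if a joint passes its speed limit or range.

## Working session

There is one attempt and no reset: what is moved stays moved. The work goes in short steps, Python scripts to look and compute and a tool call to move; the robot and the scene stay as the last step left them, time stands still between calls to the robot, and variables do not carry over. Pictures are saved under pics/ and viewed, about 8 in all and at most 12, crops included, and the job is handed in when it is done.

Besides the shell and the picture viewer there is one more tool, called after ">>>" as a command line: name --pt "numbers of a row" for each row, then --argument value for the rest. apply_moves: Moves the arm, as the interface text tells. Scaled input: -1 to 1 covers 0.02 m each way for a shift and 6 degrees each way for a turn. Its arguments: {"type":"object","properties":{"moves":{"type":"array","items":{"type":"array","items":{"type":"number"}}},"squeeze":{"type":"number"}},"required":["moves"]}

```bash
mkdir -p pics; ls
cat > h.py <<'E'
import numpy as np,cv2
from station import read_state,grab_frame,close_job
def K(f):
    h,w=f["image"].shape[:2]; F=h/2/np.tan(np.radians(f["fovy"])/2)
    return np.array([[F,0,f["cx"]],[0,F,f["cy"]],[0,0,1.]])
def c2w(f,s=None):
    if "extrinsics" in f: return np.linalg.inv(f["extrinsics"])
    T=np.eye(4);T[:3,:3]=s["tool_rot"];T[:3,3]=s["ee_pos"];return T@np.array(f["hand_eye"])
def rays(f,uv,s=None):
    p=cv2.undistortPoints(np.array(uv,float).reshape(-1,1,2),K(f),np.array(f["D"],float)).reshape(-1,2)
    d=np.c_[p[:,0],-p[:,1],-np.ones(len(p))];T=c2w(f,s);return T[:3,3],d@T[:3,:3].T,d,T
def plane(f,uv,z,s=None):
    o,d,_,_=rays(f,uv,s);return o+d*((z-o[2])/d[:,2])[:,None]
def cloud(f,s=None):
    h,w=f["depth"].shape;v,u=np.mgrid[:h,:w]
    o,d,dc,T=rays(f,np.c_[u.ravel(),v.ravel()],s)
    P=o+d*f["depth"].reshape(-1,1);P[f["depth"].ravel()==0]=np.nan;return P.reshape(h,w,3)
def save(f,n): cv2.imwrite("pics/"+n,f["image"][...,::-1])
E
python3 - <<'E'
from h import *
import pickle
s=read_state();print(s)
for n in("scene","side"):
    f=grab_frame(n);save(f,n+"0.png");print(n,c2w(f)[:3,3].round(3),f["fovy"],f["D"]);pickle.dump(f,open(n+"0.pkl","wb"))
E
```

```text
pics
{'clock': 0.0, 'joints': array([-1.29280366,  0.38385452,  0.04386091,  1.59960572, -0.01790765,
        1.16117762, -0.04992408]), 'joint_vel': array([-1.59752693e-03,  3.18223446e-04,  3.78291705e-06, -7.81395869e-05,
       -8.67428287e-04,  2.22579042e-03,  1.66519270e-04]), 'joint_efforts': array([-5.11260187e-04, -4.33461714e+01,  1.02467168e+00, -2.49506146e+01,
        1.07550609e-02,  1.12194882e-02,  1.58444931e-05]), 'ee_pos': array([0.23823609, 0.60377505, 0.24086022]), 'tool_rot': array([[-8.35561088e-04,  3.66983679e-01,  9.30227005e-01],
       [-2.51720675e-03,  9.30223611e-01, -3.66984601e-01],
       [-9.99996483e-01, -2.64821175e-03,  1.46515142e-04]]), 'force': array([-0.36040824, -0.5406208 , -0.18896042]), 'moment': array([-0.02541349,  0.00907978, -0.00139155]), 'opening': 0.9983840982911056}
scene [ 1.01  -0.865  1.157] 49.09790256099263 [-0.15303628  0.          0.          0.          0.        ]
side [ 0.248 -0.915  0.979] 45.80333636642572 [-0.04764251  0.          0.          0.          0.        ]
```

View pics/scene0.png

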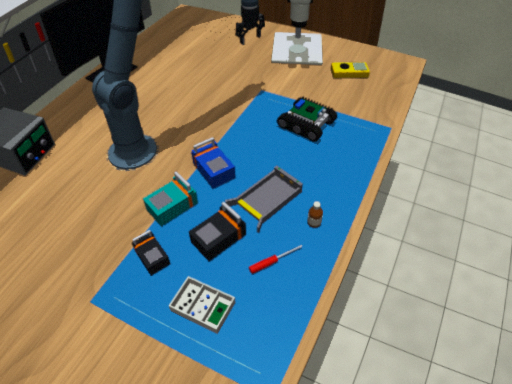

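View pics/side0.png

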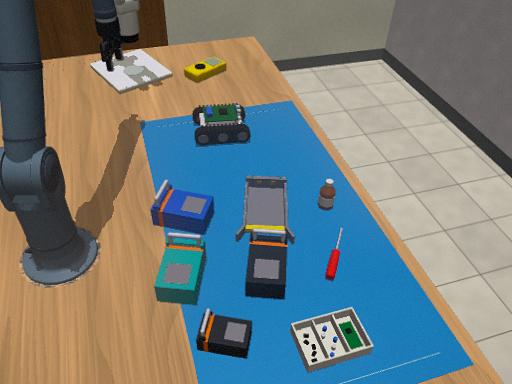

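The large charcoal pack is at scene (217,230) / side (267,265). The dock with its yellow sill lies just beyond it at scene (268,195) / side (266,210). The look-alikes are blue, teal and a small charcoal pack.

Run:
```python
from h import *
import pickle
for n,pc,dc in(("scene",(217,230),(268,195)),("side",(267,265),(266,210))):
    f=pickle.load(open(n+"0.pkl","rb"));P=cloud(f);im=f["image"];hsv=cv2.cvtColor(im,cv2.COLOR_RGB2HSV)
    v,u=np.mgrid[:384,:512]
    near=lambda c,r:(abs(u-c[0])<r)&(abs(v-c[1])<r)
    y=(abs(hsv[...,0].astype(int)-27)<6)&(hsv[...,1]>150)&near(dc,50)&(hsv[...,2]>100)
    q=P[y];q=q[~np.isnan(q[:,0])];print(n,"sill n",len(q),"z",np.percentile(q[:,2],[5,50,95]).round(4))
    uv=np.c_[u[y],v[y]].astype(float);w=plane(f,uv,.016)[:,:2].astype(np.float32);print(" sill rect",cv2.minAreaRect(w))
    t=(P[...,2]>.056)&(P[...,2]<.072)&near(pc,42)&(hsv[...,1]<110)
    t=cv2.morphologyEx(t.astype(np.uint8),cv2.MORPH_OPEN,np.ones((3,3)))>0
    uv=np.c_[u[t],v[t]].astype(float);print(" top",t.sum(),np.nanmedian(P[t][:,2]),cv2.minAreaRect(plane(f,uv,.064)[:,:2].astype(np.float32)))
    o=(hsv[...,0]<16)&(hsv[...,1]>150)&(hsv[...,2]>120)&near(pc,45)
    q=P[o];print(" orange",o.sum(),np.nanmedian(q,0).round(3))
    b=(P[...,2]>.088)&(P[...,2]<.11)&near(pc,45);q=P[b];print(" bar",b.sum(),np.nanmedian(q,0).round(4),np.nanpercentile(q,[5,95],0).round(3).tolist())
    r=(P[...,2]>.024)&(P[...,2]<.05)&near(dc,60)&(hsv[...,1]<90)
    fl=(P[...,2]>.004)&(P[...,2]<.013)&near(dc,50)&(hsv[...,1]<90)
    for m,nm in((r,"rails"),(fl,"floor")):
        q=P[m];print(" ",nm,m.sum(),cv2.minAreaRect(q[:,:2].astype(np.float32)),np.median(q,0).round(3))
```

```text
scene sill n 140 z [0.0086 0.015  0.0196]
 sill rect ((0.5720795392990112, -0.06577223539352417), (0.020870475098490715, 0.1090061366558075), 69.84709930419922)
 top 945 0.06399269562300369 ((0.5282761454582214, -0.23393921554088593), (0.12164586782455444, 0.0997035801410675), 67.80580139160156)
 orange 199 [ 0.568 -0.175  0.062]
 bar 109 [ 0.5513 -0.1602  0.1025] [[0.377, -0.177, 0.09], [0.592, -0.13, 0.107]]
  rails 639 ((0.6747100949287415, 0.01468801498413086), (0.6698710918426514, 0.29414626955986023), 71.95292663574219) [0.636 0.    0.032]
  floor 984 ((0.6172392964363098, -0.01736775040626526), (0.27174651622772217, 0.2675608992576599), 40.43454360961914) [0.604 0.026 0.008]
side sill n 140 z [0.0126 0.0156 0.0188]
 sill rect ((0.573520302772522, -0.06485805660486221), (0.014544462785124779, 0.11351235210895538), 71.49736022949219)
 top 1503 0.06393226525863438 ((0.5276919007301331, -0.21546897292137146), (0.1606108695268631, 0.09640929847955704), 68.81311798095703)
 orange 123 [ 0.548 -0.167  0.065]
 bar 169 [ 0.5478 -0.1603  0.103 ] [[0.511, -0.176, 0.093], [0.586, -0.145, 0.107]]
  rails 634 ((0.6465409398078918, -0.01826491951942444), (0.2525573968887329, 0.25181442499160767), 66.60366821289062) [0.633 0.067 0.033]
  floor 1415 ((0.5978521704673767, 0.0006376355886459351), (0.2365667074918747, 0.16241994500160217), 70.53563690185547) [0.605 0.025 0.008]
```

Run:
```python
from h import *
import pickle
a=np.radians(70.8);R=np.array([[np.cos(a),np.sin(a)],[-np.sin(a),np.cos(a)]]);o=np.array([.570,-.074])
for n in("scene","side"):
    f=pickle.load(open(n+"0.pkl","rb"));P=cloud(f)
    D=(P[...,:2]-o)@R.T;Z=P[...,2]
    for nm,lo,hi in(("L",45,85),("R",-85,-45)):
        m=(Z>.029)&(Z<.035)&(D[...,0]>.02)&(D[...,0]<.18)&(D[...,1]>lo/1e3)&(D[...,1]<hi/1e3);q=D[m]
        print(n,nm,len(q),np.polyfit(q[:,0],q[:,1],1).round(4),np.percentile(q[:,1],[5,95]).round(4))
    m=(Z>.036)&(Z<.048)&(D[...,0]>.15)&(D[...,0]<.25)&(abs(D[...,1])<.05);q=D[m];print(" stop x",len(q),np.percentile(q[:,0],[5,50,95]).round(4),np.polyfit(q[:,1],q[:,0],1).round(3))
    m=(Z>.0145)&(Z<.018)&(abs(D[...,0])<.04)&(abs(D[...,1])<.05);q=D[m];print(" sill x",len(q),np.percentile(q[:,0],[5,50,95]).round(4))
for p in((.5277,-.2155),(.5495,-.1603)):print("pack/bar in dock",(R@(np.array(p)-o)).round(4))
s=read_state();b=np.array([.5497,-.1596,.13]);print(s["tool_rot"].T@(b-s["ee_pos"])/.02)
```

```text
scene L 72 [0.0037 0.0564] [0.0523 0.0616]
scene R 78 [ 0.0058 -0.0663] [-0.0704 -0.0605]
 stop x 100 [0.1898 0.1955 0.2049] [0.004 0.196]
 sill x 60 [-0.001   0.0082  0.0168]
side L 93 [0.0058 0.0608] [0.0579 0.065 ]
side R 84 [-0.002  -0.0598] [-0.0635 -0.0566]
 stop x 144 [0.1891 0.1942 0.2051] [-0.007  0.195]
 sill x 81 [0.0012 0.0097 0.0166]
pack/bar in dock [-0.1475 -0.0066]
pack/bar in dock [-0.0882 -0.009 ]
[  5.62682917 -29.78186865  28.49134502]
```

>>> apply_moves --pt "0 -0.93 0.89 0 0 0 0" --pt "0 -0.93 0.89 0 0 0 0" --pt "0 -0.93 0.89 0 0 0 0" --pt "0 -0.93 0.89 0 0 0 0" --pt "0 -0.93 0.89 0 0 0 0" --pt "0 -0.93 0.89 0 0 0 0" --pt "0 -0.93 0.89 0 0 0 0" --pt "0 -0.93 0.89 0 0 0 0"

```text
clock: 1.1
ee_pos: [0.3169, 0.4125, 0.2422]
tool_rot: [[-0.0, 0.367, 0.93], [-0.0, 0.93, -0.367], [-1.0, -0.0, -0.0]]
force: [0.2, -0.3, -0.1]
opening: 0.999
```

>>> apply_moves --pt "0 -0.93 0.89 0 0 0 0" --pt "0 -0.93 0.89 0 0 0 0" --pt "0 -0.93 0.89 0 0 0 0" --pt "0 -0.93 0.89 0 0 0 0" --pt "0 -0.93 0.89 0 0 0 0" --pt "0 -0.93 0.89 0 0 0 0" --pt "0 -0.93 0.89 0 0 0 0" --pt "0 -0.93 0.89 0 0 0 0"

```text
clock: 2.1
ee_pos: [0.3944, 0.2218, 0.2422]
tool_rot: [[-0.0, 0.367, 0.93], [0.0, 0.93, -0.367], [-1.0, 0.0, -0.0]]
force: [-0.2, 0.7, 0.4]
opening: 1.002
```

>>> apply_moves --pt "0 -0.93 0.89 0 0 0 0" --pt "0 -0.93 0.89 0 0 0 0" --pt "0 -0.93 0.89 0 0 0 0" --pt "0 -0.93 0.89 0 0 0 0" --pt "0 -0.93 0.89 0 0 0 0" --pt "0 -0.93 0.89 0 0 0 0" --pt "0 -0.93 0.89 0 0 0 0" --pt "0 -0.93 0.89 0 0 0 0"

```text
clock: 3.1
ee_pos: [0.472, 0.0313, 0.2422]
tool_rot: [[0.0, 0.367, 0.93], [0.0, 0.93, -0.367], [-1.0, 0.0, -0.0]]
force: [1.0, -0.3, 0.2]
opening: 0.999
```

>>> apply_moves --pt "0 -0.93 0.89 0 0 0 0" --pt "0 -0.93 0.89 0 0 0 0" --pt "0 -0.93 0.89 0 0 0 0" --pt "0 -0.93 0.89 0 0 0 0" --pt "0 -0.93 0.89 0 0 0 0" --pt "0 -0.93 0.89 0 0 0 0" --pt "0.5 -0.93 0.89 0 0 0 0" --pt "0.5 -0.93 0.89 0 0 0 0"

```text
clock: 4.1
ee_pos: [0.5499, -0.1591, 0.2221]
tool_rot: [[0.0, 0.367, 0.93], [0.0, 0.93, -0.367], [-1.0, 0.001, 0.0]]
force: [0.0, 0.1, 0.4]
opening: 1.003
```

Run:
```python
from h import *
s=read_state();f=grab_frame("wrist");save(f,"w1.png");P=cloud(f,s)
np.save("w1.npy",P)
d=np.array([np.cos(np.radians(68.8)),np.sin(np.radians(68.8))])
m=(P[...,2]>.097)&(P[...,2]<.115)&(np.hypot(P[...,0]-.55,P[...,1]+.16)<.06);q=P[m]
print(len(q),np.nanmedian(q,0).round(4),cv2.minAreaRect(q[:,:2].astype(np.float32)))
m=(P[...,2]>.06)&(P[...,2]<.068)&(np.hypot(P[...,0]-.53,P[...,1]+.21)<.11);q=P[m]
print(len(q),cv2.minAreaRect(q[:,:2].astype(np.float32)))
print(c2w(f,s)[:3,3])
```

```text
1350 [ 0.5473 -0.1548  0.1046] ((0.5507817268371582, -0.15567725896835327), (0.01194287184625864, 0.08598081767559052), 68.2707748413086)
14357 ((0.5293816328048706, -0.21181967854499817), (0.1603989154100418, 0.1005035862326622), 68.64834594726562)
[ 0.48052782 -0.13086964  0.35328965]
```

View pics/w1.png

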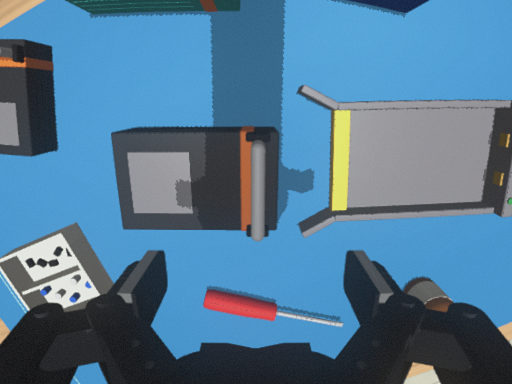

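The picture shows the bar at (258,190), lying across the jaw direction and between the fingers. The sill is ahead at (341,160). The wrist depth agrees to within 5 mm, so I'll descend and grip.

>>> apply_moves --pt "0.95 0 0 0 0 0 0" --pt "0.95 0 0 0 0 0 0" --pt "0.95 0 0 0 0 0 0" --pt "0.95 0 0 0 0 0 0" --pt "0.95 0 0 0 0 0 0" --pt "0.95 0 0 0 0 0 0" --pt "0.85 0 0 0 0 0 0.3" --pt "0 0 0 0 0 0 0.6" --squeeze 50

```text
clock: 5.15
ee_pos: [0.5486, -0.1578, 0.0894]
tool_rot: [[-0.004, 0.367, 0.93], [0.0, 0.93, -0.367], [-1.0, -0.001, -0.003]]
force: [-1.2, 0.8, 0.3]
opening: 0.604
```

>>> apply_moves --pt "0 0 0 0 0 0 1" --pt "0 0 0 0 0 0 1" --pt "0 0 0 0 0 0 1" --pt "0 0 0 0 0 0 1" --pt "0 0 0 0 0 0 1" --pt "0 0 0 0 0 0 1" --pt "0 0 0 0 0 0 1" --pt "0 0 0 0 0 0 1" --squeeze 50

```text
clock: 6.15
ee_pos: [0.5508, -0.1583, 0.0922]
tool_rot: [[0.002, 0.367, 0.93], [-0.0, 0.93, -0.367], [-1.0, 0.001, 0.002]]
force: [-1.2, 0.7, 6.0]
opening: 0.12
```

>>> apply_moves --pt "-0.3 0 0 0 0 0 1" --pt "-0.3 0 0 0 0 0 1" --pt "-0.3 0 0 0 0 0 1" --pt "-0.3 0.2 0 0 0 0 1" --pt "0 0.4 -0.1 -0.1 0 0 1" --pt "0 0.4 -0.1 -0.1 0 0 1" --pt "0 0.4 -0.1 -0.1 0 0 1" --pt "0 0.4 -0.05 -0.1 0 0 1"

```text
clock: 7.15
ee_pos: [0.556, -0.1209, 0.115]
tool_rot: [[-0.001, 0.327, 0.945], [0.0, 0.945, -0.327], [-1.0, 0.0, -0.001]]
force: [0.2, -0.6, -4.4]
opening: 0.118
```

```bash
cat >> h.py <<'E'
def two(n):
    a=[]
    for c,(u,v) in(("side",(266,235)),("scene",(240,210))):
        f=grab_frame(c);a.append(cv2.resize(f["image"][v-60:v+60,u-80:u+80],(400,300),interpolation=cv2.INTER_CUBIC))
        P=cloud(f);A=np.radians(71);R=np.array([[np.cos(A),np.sin(A)],[-np.sin(A),np.cos(A)]])
        D=(P[...,:2]-[.5695,-.0757])@R.T;Z=P[...,2];h=cv2.cvtColor(f["image"],cv2.COLOR_RGB2HSV)
        D=np.dstack([D,Z]);m=(abs(D[...,1])<.075)&(D[...,0]>-.25)&(D[...,0]<.188)&(Z>.05)&(Z<.094)
        o=m&(h[...,0]<16)&(h[...,1]>150);k=m&~o&(h[...,1]<110)&(h[...,2]<90)
        q=D[k];t=q[np.isfinite(q[:,0])]
        if len(t)>50: print(c,"dark",len(t),cv2.minAreaRect(t[:,:2].astype(np.float32)),"x",np.percentile(t[:,0],[2,98]).round(3),"zfit(x)",np.polyfit(t[:,0],t[:,2],1).round(3))
        print(c,"orange med",np.nanmedian(D[o],0).round(4) if o.any() else None)
    cv2.imwrite("pics/"+n,np.hstack(a)[...,::-1])
E
python3 -c "
from h import *;two('t1.png')"
```

```text
side dark 1074 ((-0.10522480309009552, -0.0006000809371471405), (0.09994546324014664, 0.1605238914489746), 89.65367126464844) x [-0.182 -0.031] zfit(x) [0.173 0.094]
side orange med [-0.0559 -0.0034  0.0855]
scene dark 778 ((-0.10350543260574341, -0.006014171987771988), (0.15495839715003967, 0.10142314434051514), 0.6361117362976074) x [-0.178 -0.034] zfit(x) [0.162 0.09 ]
scene orange med [-0.0541 -0.0217  0.0844]
```

View pics/t1.png

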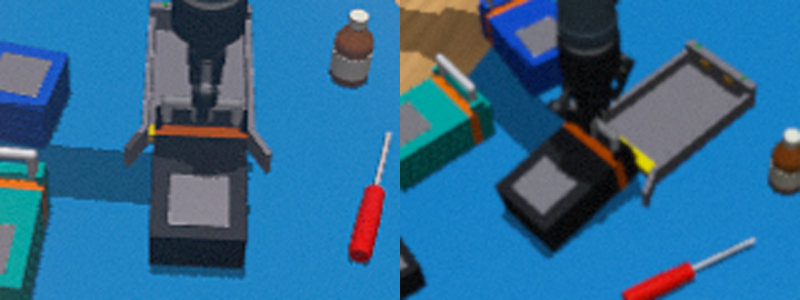

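The side crop shows the pack tilted about 9.5°. The nose is raised about 26 mm, the tail is on the bench, and the pack is square to and centred on the dock within about 1 mm. The nose is still about 18 mm short of the sill.

>>> apply_moves --pt "0 0.4 0 0 0 0 1" --pt "0 0.4 0 0 0 0 1" --pt "0 0.4 0 0 0 0 1" --pt "0 0.35 0 0 0 0 1" --pt "0.15 0 0 0 0 0 1" --pt "0.15 0 0 0 0 0 1" --pt "0.15 0 0 0 0 0 1" --pt "0.05 0 0 0 0 0 1"

```text
clock: 8.25
ee_pos: [0.5674, -0.092, 0.1067]
tool_rot: [[0.001, 0.328, 0.945], [0.002, 0.945, -0.328], [-1.0, 0.002, 0.001]]
force: [-2.2, 4.3, 8.8]
opening: 0.121
```

```bash
python3 -c "
from h import *;two('t2.png');print(read_state()['force'])"
```

```text
side dark 870 ((-0.0757145956158638, -0.0024262554943561554), (0.09822364151477814, 0.15699206292629242), 89.47379302978516) x [-0.152 -0.006] zfit(x) [0.116 0.081]
side orange med [-0.0245 -0.0047  0.0777]
scene dark 783 ((-0.07433046400547028, -0.006832689046859741), (0.16199906170368195, 0.10225459933280945), 0.5771377682685852) x [-0.152 -0.001] zfit(x) [0.105 0.078]
scene orange med [-0.0248 -0.0224  0.077 ]
[-1.63198199  3.95535352  5.84208933]
```

Contact force is up and the slope is 6°: the nose rests about 11 mm onto the sill with the tail on the bench. Next I'll slide it in, letting the bar rise as the tilt increases.

>>> apply_moves --pt "-0.03 0.36 0 0 0 0 1" --pt "-0.05 0.36 0 0 0 0 1" --pt "-0.05 0.36 0 0 0 0 1" --pt "-0.07 0.36 0 0 0 0 1" --pt "-0.1 0.36 0 0 0 0 1" --pt "-0.1 0.36 0 0 0 0 1" --pt "-0.12 0.36 0 0 0 0 1" --pt "-0.12 0.36 0 0 0 0 1"

```text
clock: 9.35
ee_pos: [0.5851, -0.0363, 0.1176]
tool_rot: [[-0.001, 0.327, 0.945], [0.001, 0.945, -0.327], [-1.0, 0.001, -0.001]]
force: [-1.7, -1.1, -5.2]
opening: 0.121
```

```bash
python3 -c "
from h import *;two('t3.png');print(read_state()['force'])"
```

```text
side dark 802 ((-0.014869801700115204, 0.0004940852522850037), (0.1614944040775299, 0.09956488013267517), 0.1372062861919403) x [-0.091  0.054] zfit(x) [0.191 0.081]
side orange med [ 0.0334 -0.0009  0.0879]
scene dark 759 ((-0.008632771670818329, -0.005715511739253998), (0.10257960855960846, 0.16669490933418274), 89.00982666015625) x [-0.09   0.061] zfit(x) [0.156 0.077]
scene orange med [ 0.0365 -0.0195  0.087 ]
[-0.79814999  1.00468093 -2.19769453]
```

View pics/t3.png

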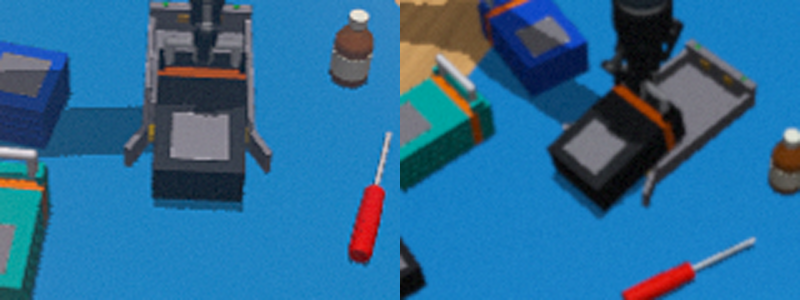

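The crops show the pack about half way over the sill with its tail on the bench, still square and centred. Next is tipping it over the sill while pulling forward.

>>> apply_moves --pt "0 0.45 0 0 0 0 1" --pt "0 0.45 0 0 0 0 1" --pt "0.1 0.45 0 0 0 0 1" --pt "0.15 0.45 0 0 0 0 1" --pt "0.2 0.45 0 0 0 0 1" --pt "0.2 0.45 0 0 0 0 1" --pt "0.1 0.4 0 0 0 0 1" --pt "0 0.4 0 0 0 0 1"

```text
clock: 10.45
ee_pos: [0.6082, 0.0285, 0.1028]
tool_rot: [[-0.0, 0.328, 0.945], [0.0, 0.945, -0.328], [-1.0, -0.0, -0.0]]
force: [-0.6, -1.6, -3.4]
opening: 0.121
```

```bash
python3 -c "
from h import *;two('t4.png');print(read_state()['force'])"
```

```text
side dark 571 ((0.048998311161994934, -0.0006507858633995056), (0.10064466297626495, 0.16503088176250458), 89.65485382080078) x [-0.029  0.123] zfit(x) [-0.027  0.08 ]
side orange med [ 0.1002 -0.0008  0.0755]
scene dark 767 ((0.05083981901407242, -0.008011702448129654), (0.10045235604047775, 0.16482013463974), 89.71095275878906) x [-0.029  0.124] zfit(x) [0.015 0.074]
scene orange med [ 0.1031 -0.0173  0.0749]
[ 0.52676353  0.90130895 -1.81251087]
```

>>> apply_moves --pt "0.08 0.36 0 0 0 0 1" --pt "0.08 0.36 0 0 0 0 1" --pt "0 0.36 0 0 0 0 1" --pt "0 0.36 0 0 0 0 1" --pt "0 0.36 0 0 0 0 1" --pt "0 0.36 0 0 0 0 1" --pt "0 0.36 0 0 0 0 1" --pt "0 0.25 0 0 0 0 1"

```text
clock: 11.55
ee_pos: [0.6269, 0.0782, 0.1004]
tool_rot: [[0.001, 0.328, 0.945], [-0.003, 0.945, -0.328], [-1.0, -0.003, 0.002]]
force: [-1.5, -5.1, 3.0]
opening: 0.12
```

```bash
python3 -c "
from h import *;two('t5.png');print(read_state()['force'])"
```

```text
side dark 121 ((0.091202013194561, -0.0040418840944767), (0.1744842678308487, 0.09779225289821625), 0.866772472858429) x [0.006 0.175] zfit(x) [-0.091  0.092]
side orange med [0.1482 0.0212 0.0806]
scene dark 279 ((0.09156061708927155, -0.00876057893037796), (0.17071281373500824, 0.10131997615098953), 0.9600530862808228) x [0.007 0.173] zfit(x) [-0.045  0.085]
scene orange med [ 0.1501 -0.0278  0.0757]
[-1.40393242 -4.25730261  2.26611711]
```

View pics/t5.png

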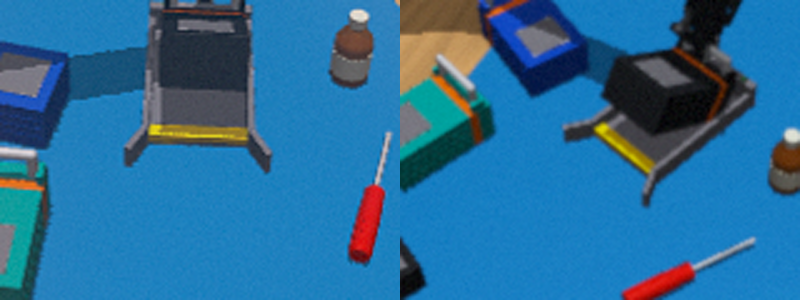

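The crops show the pack well into the bay, but bay floor is visible behind it, so the tail looks raised. I need to measure the actual tilt.

Run:
```python
from h import *
out=[]
for c in("side","scene"):
    f=grab_frame(c);P=cloud(f);A=np.radians(71);R=np.array([[np.cos(A),np.sin(A)],[-np.sin(A),np.cos(A)]])
    D=np.dstack([(P[...,:2]-[.5695,-.0757])@R.T,P[...,2]]);h=cv2.cvtColor(f["image"],cv2.COLOR_RGB2HSV)
    m=(abs(D[...,1])<.055)&(D[...,0]>-.05)&(D[...,0]<.25)&(D[...,2]>.012)&(h[...,1]<110)
    # profile along x near centre strip
    q=D[m&(abs(D[...,1])<.03)]
    for x in np.arange(-.01,.2,.01):
        z=q[(q[:,0]>x)&(q[:,0]<x+.01),2]
        if len(z):print(c,round(x,2),len(z),np.percentile(z,[5,50,95]).round(3))
```

```text
side 0.0 31 [0.088 0.092 0.099]
side 0.01 91 [0.091 0.101 0.114]
side 0.02 117 [0.106 0.119 0.13 ]
side 0.03 98 [0.126 0.136 0.143]
side 0.04 14 [0.138 0.14  0.143]
side 0.05 21 [0.132 0.135 0.137]
side 0.06 19 [0.012 0.129 0.132]
side 0.07 17 [0.014 0.123 0.126]
side 0.08 17 [0.116 0.117 0.121]
side 0.09 15 [0.11  0.112 0.136]
side 0.1 40 [0.104 0.183 0.187]
side 0.11 352 [0.183 0.417 0.463]
side 0.12 616 [0.208 0.412 0.469]
side 0.13 738 [0.229 0.314 0.456]
side 0.14 279 [0.117 0.311 0.477]
side 0.15 86 [0.09  0.288 0.481]
side 0.16 58 [0.068 0.114 0.474]
side 0.17 23 [0.064 0.185 0.465]
side 0.18 29 [0.444 0.46  0.472]
side 0.19 47 [0.047 0.449 0.471]
scene -0.01 1 [0.012 0.012 0.012]
scene 0.0 20 [0.086 0.092 0.096]
scene 0.01 88 [0.092 0.103 0.115]
scene 0.02 81 [0.106 0.119 0.128]
scene 0.03 78 [0.126 0.135 0.143]
scene 0.04 28 [0.136 0.139 0.142]
scene 0.05 27 [0.13  0.134 0.138]
scene 0.06 24 [0.125 0.128 0.131]
scene 0.07 25 [0.119 0.122 0.126]
scene 0.08 21 [0.114 0.117 0.12 ]
scene 0.09 25 [0.108 0.111 0.114]
scene 0.1 35 [0.103 0.107 0.186]
scene 0.11 184 [0.097 0.417 0.464]
scene 0.12 322 [0.098 0.431 0.473]
scene 0.13 385 [0.088 0.312 0.476]
scene 0.14 162 [0.108 0.317 0.485]
scene 0.15 102 [0.096 0.449 0.486]
scene 0.16 92 [0.084 0.448 0.484]
scene 0.17 100 [0.066 0.443 0.478]
scene 0.18 64 [0.378 0.451 0.473]
scene 0.19 96 [0.043 0.447 0.471]
```

The pack is nose-down about 29°: nose on the bay floor at dock x≈139 mm, tail about 87 mm up. The high forward pull tipped it about its nose. I'll back the bar off slowly so the tail settles onto the sill, then push low on the rear face.

>>> apply_moves --pt "-0.04 -0.25 0 0 0 0 1" --pt "-0.04 -0.25 0 0 0 0 1" --pt "-0.04 -0.25 0 0 0 0 1" --pt "0 -0.25 0 0 0 0 1" --pt "0 -0.25 0 0 0 0 1" --pt "0 -0.25 0 0 0 0 1" --pt "0 -0.25 0 0 0 0 1" --pt "0 -0.2 0 0 0 0 1"

```text
clock: 12.75
ee_pos: [0.6137, 0.0474, 0.1022]
tool_rot: [[0.0, 0.325, 0.946], [0.004, 0.946, -0.325], [-1.0, 0.004, -0.001]]
force: [1.0, 4.6, 0.0]
opening: 0.125
```

```bash
cat >> h.py <<'E'
def prof():
  for c in("side","scene"):
    f=grab_frame(c);P=cloud(f);A=np.radians(71);R=np.array([[np.cos(A),np.sin(A)],[-np.sin(A),np.cos(A)]])
    D=np.dstack([(P[...,:2]-[.5695,-.0757])@R.T,P[...,2]]);h=cv2.cvtColor(f["image"],cv2.COLOR_RGB2HSV)
    q=D[(abs(D[...,1])<.03)&(h[...,1]<110)&(D[...,2]>.02)&(D[...,2]<.16)]
    print(c,[(int(x*1e3+5),*(1e3*np.percentile(z,[5,50,95])).astype(int)) for x in np.arange(-.06,.2,.01) if len(z:=q[(q[:,0]>x)&(q[:,0]<x+.01),2])>3])
E
python3 -c "
from h import *;prof();print(read_state()['force'])"
```

```text
side [(-4, np.int64(76), np.int64(80), np.int64(83)), (5, np.int64(77), np.int64(81), np.int64(83)), (15, np.int64(78), np.int64(80), np.int64(83)), (25, np.int64(77), np.int64(80), np.int64(82)), (35, np.int64(77), np.int64(80), np.int64(82)), (45, np.int64(76), np.int64(79), np.int64(81)), (55, np.int64(75), np.int64(78), np.int64(81)), (65, np.int64(76), np.int64(77), np.int64(80)), (75, np.int64(73), np.int64(75), np.int64(78)), (85, np.int64(73), np.int64(76), np.int64(146)), (95, np.int64(73), np.int64(76), np.int64(140)), (105, np.int64(72), np.int64(75), np.int64(113)), (115, np.int64(72), np.int64(103), np.int64(121)), (125, np.int64(74), np.int64(110), np.int64(116)), (135, np.int64(70), np.int64(73), np.int64(115)), (145, np.int64(72), np.int64(76), np.int64(76)), (195, np.int64(34), np.int64(39), np.int64(45))]
scene [(-14, np.int64(31), np.int64(51), np.int64(80)), (-4, np.int64(56), np.int64(78), np.int64(84)), (5, np.int64(77), np.int64(80), np.int64(83)), (15, np.int64(76), np.int64(80), np.int64(83)), (25, np.int64(75), np.int64(79), np.int64(84)), (35, np.int64(76), np.int64(80), np.int64(82)), (45, np.int64(74), np.int64(78), np.int64(82)), (55, np.int64(73), np.int64(78), np.int64(81)), (65, np.int64(73), np.int64(76), np.int64(81)), (75, np.int64(74), np.int64(76), np.int64(79)), (85, np.int64(72), np.int64(76), np.int64(156)), (95, np.int64(71), np.int64(76), np.int64(149)), (105, np.int64(71), np.int64(74), np.int64(149)), (115, np.int64(73), np.int64(118), np.int64(154)), (125, np.int64(80), np.int64(112), np.int64(128)), (135, np.int64(71), np.int64(120), np.int64(152)), (145, np.int64(69), np.int64(74), np.int64(149)), (195, np.int64(23), np.int64(40), np.int64(47))]
[0.93943328 3.57625253 0.20674423]
```

The pack has settled, nose-down 3.8°, tail on the sill at x≈-12 mm. I'll release the bar, go round behind and push low.

>>> apply_moves --pt "0 0 0 0 0 0 0.4" --pt "0 0 0 0 0 0 0.4" --pt "0 0 0 0 0 0 0.4" --pt "0 0 0 0 0 0 0.4" --pt "-0.8 0 0 0 0 0 0.4" --pt "-0.8 0 0 0 0 0 0.4" --pt "-0.8 0 0 0 0 0 0.4" --pt "-0.8 0 0 0 0 0 0.4"

```text
clock: 13.85
ee_pos: [0.6139, 0.0435, 0.1681]
tool_rot: [[0.001, 0.328, 0.945], [0.0, 0.945, -0.328], [-1.0, 0.001, 0.001]]
force: [0.2, 0.2, -0.9]
opening: 0.6
```

>>> apply_moves --pt "0 -1 0 0 0 0 1" --pt "0 -1 0 0 0 0 1" --pt "0 -1 0 0 0 0 1" --pt "0 -1 0 0 0 0 1" --pt "0 -1 0 0 0 0 1" --pt "0 -1 0 0 0 0 1" --pt "0 -1 0 0 0 0 1" --pt "0 -1 0 0 0 0 1"

```text
clock: 14.85
ee_pos: [0.5607, -0.109, 0.1663]
tool_rot: [[0.0, 0.328, 0.945], [-0.0, 0.945, -0.328], [-1.0, 0.0, 0.0]]
force: [-0.1, -0.4, -0.6]
opening: 0.002
```

```bash
python3 -c "
from h import *;two('t6.png');s=read_state();p=s['ee_pos'];A=np.radians(71);r=p[:2]-[.5695,-.0757];print(p,'dock',r@[np.cos(A),np.sin(A)],r@[-np.sin(A),np.cos(A)])"
```

```text
side dark 508 ((0.06603623926639557, -0.0014054514467716217), (0.15898548066616058, 0.0992521420121193), 0.08855877071619034) x [-0.01   0.138] zfit(x) [-0.017  0.079]
side orange med [0.1188 0.0188 0.0741]
scene dark 806 ((0.06739731878042221, -0.006651252508163452), (0.16646049916744232, 0.09984279423952103), 0.7776207327842712) x [-0.013  0.145] zfit(x) [0.01  0.073]
scene orange med [ 0.1209 -0.0132  0.073 ]
[ 0.55981275 -0.11160081  0.1664812 ] dock -0.03709874267092774 -0.00252868293037455
```

View pics/t6.png

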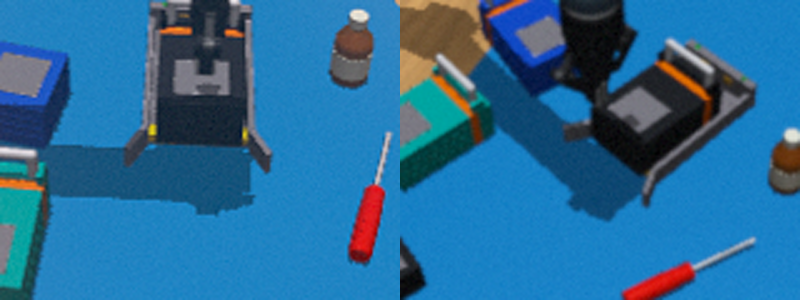

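The crops show the pack square between the rails, nose low, tail on the sill and the gripper clear. Now behind and down.

>>> apply_moves --pt "0 -1 0 0 0 0 1" --pt "0.5 -0.35 0 0 0 0 1" --pt "1 0 0 0 0 0 1" --pt "1 0 0 0 0 0 1" --pt "1 0 0 0 0 0 1" --pt "1 0 0 0 0 0 1" --pt "1 0 0 0 0 0 1" --pt "1 0 0 0 0 0 1"

```text
clock: 15.95
ee_pos: [0.5522, -0.1332, 0.0348]
tool_rot: [[-0.0, 0.328, 0.945], [-0.0, 0.945, -0.328], [-1.0, -0.0, -0.0]]
force: [0.0, 0.7, 0.6]
opening: 0.001
```

>>> apply_moves --pt "0 0.3 0 0 0 0 1" --pt "0 0.3 0 0 0 0 1" --pt "0 0.3 0 0 0 0 1" --pt "0 0.3 0 0 0 0 1" --pt "0 0.3 0 0 0 0 1" --pt "0 0.3 0 0 0 0 1" --pt "0 0.3 0 0 0 0 1" --pt "0 0.3 0 0 0 0 1"

```text
clock: 16.95
ee_pos: [0.5681, -0.0869, 0.0362]
tool_rot: [[-0.0, 0.328, 0.945], [0.001, 0.945, -0.328], [-1.0, 0.001, -0.0]]
force: [-0.2, -1.0, 0.2]
opening: 0.001
```

```bash
cat >> h.py <<'E'
def tcp():
    s=read_state();p=s['ee_pos'];A=np.radians(71);r=p[:2]-[.5695,-.0757];print(p.round(4),'dock',(r@[np.cos(A),np.sin(A)]).round(4),(r@[-np.sin(A),np.cos(A)]).round(4),s['force'].round(1))
E
python3 -c "
from h import *;two('t7.png');prof();tcp()"
```

```text
side dark 227 ((0.05692504346370697, 0.00229451060295105), (0.10068042576313019, 0.22619344294071198), 89.08888244628906) x [-0.025  0.158] zfit(x) [0.003 0.072]
side orange med [0.1493 0.0394 0.073 ]
scene dark 710 ((0.06779277324676514, -0.0065003857016563416), (0.22585338354110718, 0.098553866147995), 0.34273627400398254) x [-0.027  0.177] zfit(x) [0.001 0.071]
scene orange med [ 0.1524 -0.0104  0.0712]
side [(-55, np.int64(111), np.int64(125), np.int64(133)), (-44, np.int64(108), np.int64(135), np.int64(155)), (-34, np.int64(99), np.int64(155), np.int64(158)), (-24, np.int64(35), np.int64(90), np.int64(132)), (-14, np.int64(29), np.int64(40), np.int64(58)), (25, np.int64(30), np.int64(72), np.int64(75)), (35, np.int64(68), np.int64(72), np.int64(74)), (45, np.int64(70), np.int64(72), np.int64(76))]
scene [(-55, np.int64(104), np.int64(123), np.int64(136)), (-44, np.int64(88), np.int64(135), np.int64(157)), (-34, np.int64(75), np.int64(121), np.int64(159)), (-24, np.int64(58), np.int64(101), np.int64(134)), (-14, np.int64(38), np.int64(58), np.int64(100)), (-4, np.int64(38), np.in
[... 265 characters left out ...]
), (55, np.int64(68), np.int64(72), np.int64(75)), (65, np.int64(68), np.int64(72), np.int64(75)), (75, np.int64(68), np.int64(71), np.int64(75)), (85, np.int64(67), np.int64(71), np.int64(75)), (95, np.int64(68), np.int64(71), np.int64(75)), (105, np.int64(68), np.int64(72), np.int64(75)), (115, np.int64(67), np.int64(71), np.int64(75)), (125, np.int64(66), np.int64(70), np.int64(74)), (135, np.int64(67), np.int64(71), np.int64(74)), (145, np.int64(66), np.int64(69), np.int64(72)), (155, np.int64(105), np.int64(111), np.int64(116)), (165, np.int64(69), np.int64(110), np.int64(114)), (175, np.int64(67), np.int64(70), np.int64(75))]
[ 0.5685 -0.0857  0.0361] dock -0.0098 -0.0023 [0.8 0.3 0.2]
```

The pack top is now flat at z≈0.072, so the tail has dropped in. I'll back off and up to measure.

>>> apply_moves --pt "0 -0.9 0 0 0 0 1" --pt "0 -0.9 0 0 0 0 1" --pt "-0.5 -0.9 0 0 0 0 1" --pt "-1 -0.9 0 0 0 0 1" --pt "-1 -0.9 0 0 0 0 1" --pt "-1 -0.9 0 0 0 0 1" --pt "-1 -0.9 0 0 0 0 1" --pt "-1 -0.9 0 0 0 0 1"

```text
clock: 18.15
ee_pos: [0.5205, -0.2251, 0.148]
tool_rot: [[0.001, 0.328, 0.945], [-0.0, 0.945, -0.328], [-1.0, 0.0, 0.001]]
force: [0.4, -0.5, 0.1]
opening: 0.004
```

Run:
```python
from h import *
tcp()
A=np.radians(71);R=np.array([[np.cos(A),np.sin(A)],[-np.sin(A),np.cos(A)]]);o=[.5695,-.0757]
ims=[]
for c in("side","scene"):
    f=grab_frame(c);P=cloud(f);h=cv2.cvtColor(f["image"],cv2.COLOR_RGB2HSV)
    D=np.dstack([(P[...,:2]-o)@R.T,P[...,2]])
    m=(abs(D[...,2]-.072)<.005)&(abs(D[...,1])<.07)&(D[...,0]>-.02)&(D[...,0]<.2)
    m=cv2.morphologyEx(m.astype(np.uint8),cv2.MORPH_OPEN,np.ones((3,3)))>0
    v,u=np.nonzero(m);w=(plane(f,np.c_[u,v],.072)[:,:2]-o)@R.T;q=D[m]
    print(c,"top",len(w),cv2.minAreaRect(w.astype(np.float32)),"plane",np.linalg.lstsq(np.c_[q[:,:2],np.ones(len(q))],q[:,2],rcond=None)[0].round(4))
    y=(abs(h[...,0].astype(int)-27)<6)&(h[...,1]>150)&(h[...,2]>100)&(abs(D[...,1])<.07)&(abs(D[...,0])<.04)
    v,u=np.nonzero(y);w=(plane(f,np.c_[u,v],.016)[:,:2]-o)@R.T;print("  sill",len(w),np.percentile(w,[3,97],0).round(4).tolist())
    st=(D[...,2]>.042)&(D[...,2]<.048)&(D[...,0]>.17)&(D[...,0]<.22)&(abs(D[...,1])<.055)
    print("  stop x",np.percentile(D[st][:,0],[5,50,95]).round(4) if st.any() else None)
    U,V=(266,225) if c=="side" else (250,205)
    ims.append(cv2.resize(f["image"][V-60:V+60,U-80:U+80],(400,300),interpolation=cv2.INTER_CUBIC))
cv2.imwrite("pics/t8.png",np.hstack(ims)[...,::-1])
```

```text
[ 0.5205 -0.2251  0.148 ] dock -0.1572 -0.0023 [ 0.4 -0.5  0.1]
side top 146 ((0.08760426938533783, 0.04288342595100403), (0.13975189626216888, 0.015460396185517311), 0.6735577583312988) plane [ 0.0023 -0.064   0.0743]
  sill 118 [[0.001, -0.0567], [0.0179, 0.0536]]
  stop x [0.1939 0.1969 0.2   ]
scene top 866 ((0.09894020110368729, -0.005212109535932541), (0.10152579843997955, 0.16231805086135864), 89.98675537109375) plane [-0.0027 -0.0008  0.0718]
  sill 157 [[0.0008, -0.0502], [0.0216, 0.0506]]
  stop x [0.1745 0.1979 0.2059]
```

View pics/t8.png

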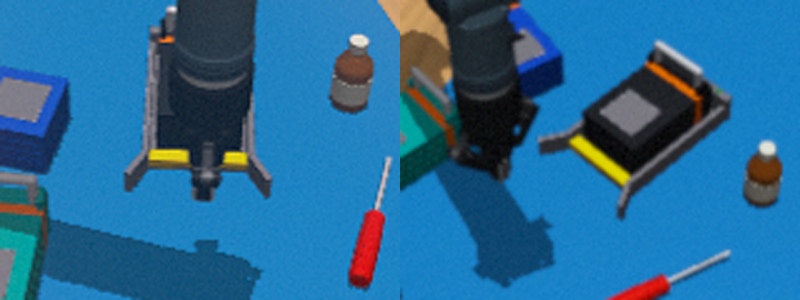

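The crops show the pack flat and square in the bay, with the yellow sill fully clear behind it. It sits at the rear of its play (centre ≈ 98 mm against 105), so I'll nudge it about 6 mm further in.

>>> apply_moves --pt "0.93 0.9 0 0 0 0 1" --pt "0.93 0.9 0 0 0 0 1" --pt "0.93 0.9 0 0 0 0 1" --pt "0.93 0.9 0 0 0 0 1" --pt "0.93 0.9 0 0 0 0 1" --pt "0.93 0.9 0 0 0 0 1" --pt "0 0.5 0 0 0 0 1" --pt "0 0.5 0 0 0 0 1"

```text
clock: 19.25
ee_pos: [0.5633, -0.103, 0.035]
tool_rot: [[0.001, 0.328, 0.945], [-0.001, 0.945, -0.328], [-1.0, -0.0, 0.001]]
force: [0.3, -0.8, 0.3]
opening: -0.003
```

>>> apply_moves --pt "0 0.2 0 0 0 0 1" --pt "0 0.2 0 0 0 0 1" --pt "0 0.2 0 0 0 0 1" --pt "0 0.2 0 0 0 0 1" --pt "0 0.2 0 0 0 0 1" --pt "0 0.1 0 0 0 0 1" --pt "0 0.15 0 0 0 0 1" --pt "0 0 0 0 0 0 1"

```text
clock: 20.25
ee_pos: [0.571, -0.08, 0.0348]
tool_rot: [[0.0, 0.328, 0.945], [-0.001, 0.945, -0.328], [-1.0, -0.001, 0.0]]
force: [-0.6, -5.0, 1.2]
opening: 0.0
```

```bash
python3 -c "
from h import *;tcp();f=grab_frame('scene');P=cloud(f);A=np.radians(71);R=np.array([[np.cos(A),np.sin(A)],[-np.sin(A),np.cos(A)]]);o=[.5695,-.0757]
D=np.dstack([(P[...,:2]-o)@R.T,P[...,2]]);m=(abs(D[...,2]-.072)<.005)&(abs(D[...,1])<.07)&(D[...,0]>.05)&(D[...,0]<.2)
m=cv2.morphologyEx(m.astype(np.uint8),cv2.MORPH_OPEN,np.ones((3,3)))>0
v,u=np.nonzero(m);w=(plane(f,np.c_[u,v],.072)[:,:2]-o)@R.T;print('nose x',w[:,0].max(),np.percentile(w[:,0],99))"
```

```text
[ 0.571  -0.08    0.0348] dock -0.0035 -0.0028 [-0.6 -5.   1.2]
nose x 0.1844674850341103 0.17833035587218896
```

Pushing force is 5 N, so it moved. Back off, clear the arm to the left and do the final check.

>>> apply_moves --pt "0 -0.9 0 0 0 0 1" --pt "0 -0.9 0 0 0 0 1" --pt "-0.5 -0.9 0 0 0 0 1" --pt "-1 -0.9 0 0 0 0 1" --pt "-1 -0.9 0 0 0 0 1" --pt "-1 -0.9 0 0 0 0 1" --pt "-1 -0.9 0 0 0 0 1" --pt "-1 -0.9 0 0 0 0 1"

```text
clock: 21.3
ee_pos: [0.5234, -0.2166, 0.1463]
tool_rot: [[0.001, 0.328, 0.945], [0.0, 0.945, -0.328], [-1.0, 0.0, 0.001]]
force: [-0.5, -0.0, 0.4]
opening: -0.0
```

>>> apply_moves --pt "-1 -0.8 -0.5 0 0 0 1" --pt "-1 -0.8 -0.5 0 0 0 1" --pt "-1 -0.8 -0.5 0 0 0 1" --pt "0 -0.8 -0.5 0 0 0 1" --pt "0 -0.8 -0.5 0 0 0 1" --pt "0 -0.8 -0.5 0 0 0 1" --pt "0 0 0 0 0 0 1" --pt "0 0 0 0 0 0 1"

```text
clock: 22.3
ee_pos: [0.4359, -0.286, 0.2043]
tool_rot: [[-0.0, 0.327, 0.945], [0.0, 0.945, -0.327], [-1.0, 0.0, -0.0]]
force: [0.4, 0.2, -0.0]
opening: 0.005
```

Run:
```python
from h import *
tcp()
A=np.radians(71);R=np.array([[np.cos(A),np.sin(A)],[-np.sin(A),np.cos(A)]]);o=[.5695,-.0757]
for c in("side","scene"):
    f=grab_frame(c);P=cloud(f);save(f,c+"9.png")
    D=np.dstack([(P[...,:2]-o)@R.T,P[...,2]])
    m=(abs(D[...,2]-.072)<.005)&(abs(D[...,1])<.07)&(D[...,0]>-.02)&(D[...,0]<.2)
    m=cv2.morphologyEx(m.astype(np.uint8),cv2.MORPH_OPEN,np.ones((3,3)))>0
    v,u=np.nonzero(m);w=(plane(f,np.c_[u,v],.072)[:,:2]-o)@R.T;q=D[m]
    print(c,"top",len(w),cv2.minAreaRect(w.astype(np.float32)),"plane",np.linalg.lstsq(np.c_[q[:,:2],np.ones(len(q))],q[:,2],rcond=None)[0].round(4))
```

```text
[ 0.4359 -0.286   0.2043] dock -0.2423 0.0579 [ 0.4  0.2 -0. ]
side top 794 ((0.1049225702881813, -0.015291061252355576), (0.15968836843967438, 0.06831188499927521), 2.5948164463043213) plane [-0.001   0.0071  0.0722]
scene top 870 ((0.10568983852863312, -0.004488807171583176), (0.10193797200918198, 0.16100060939788818), 89.97879791259766) plane [-0.0018 -0.0059  0.0718]
```

View pics/scene9.png

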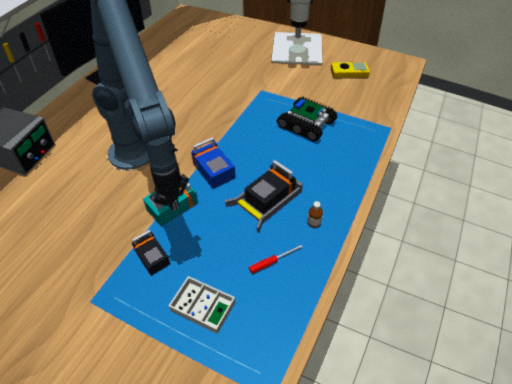

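The scene shows the pack in the bay at (272,190), with the sill clear and the bystanders where they started. The gripper is about 90 mm above the teal pack and touches nothing.

```bash
python3 -c "
from station import *;print(close_job(), read_state()['clock'])"
```

```text
the job is handed in; nothing more can be done
the job is handed in; nothing more can be done
```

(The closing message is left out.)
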